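# Mark the balance point of a ballasted tube

## Task

Find the balance point of the blue square tube, which has a ballast hidden somewhere inside: without lifting it, slide it lengthwise over the stand's yellow edge until, let go, its far end only just tips down onto the black rubber pad and stays there, a few millimetres and no more than 5 mm past the tipping point (slide it back if it went further). Leave it lying so, and mark the spot by setting the orange saddle marker astride the tube exactly above the yellow edge. Be gentle, never pressing hard on tube or marker, and leave the other things on the table where they are.

Things in the scene. Friction and masses are not known exactly. Their poses are not given: they have to be found in the camera images.
- edge (a point): middle of the fulcrum edge of a fixed stand, on top, 60 mm above the table. Axes: x out over the edge (the way the tube is slid), y along the edge, z up. The flat grey ledge, 90 mm wide, runs 200 mm back from here (-x) to end in this square edge, painted yellow
- pad: rubber-topped stop of the stand, 30 x 70 mm, top 52 mm above the table (8 mm below the edge), from 110 to 140 mm beyond the edge. Its origin is on the table below edge, same axes. A tipped tube rests on the edge and the pad's far side, pressing the pad with about 0.04 N per mm of balance point past the edge
- tube_center (a point): geometric centre of the loose blue square tube, 360 (x) x 25 x 25 mm, 0.6 kg. Starts level on the ledge, x out over the edge within 0.1 rad, centre 70 to 90 mm short of the edge. Balance point hidden, fixed, within 32 mm either way of this centre along x. Level: centre 12.5 mm above the edge; tipped: x points 0.057 rad downward
- tube: the same tube (origin: middle of its underside)
- marker_center (a point): centre (half-way up its 44 mm) of the loose orange marker, 30 g: upside-down U, 22 long (x, along the tube) x 38 mm wide (y); legs 4 mm thick, 14 long, 30 mm apart inside; 6 mm bridge; on it a 16 x 16 mm grip block, 24 high. White lines: its middle in x. Starts upright on the table, left or right of the stand. Seated on the tube: this point 33 mm above the edge
- marker: the same marker (origin: middle of its underside, level with the feet of the legs)
- stand: the fixed stand, steel base 390 x 120 x 10 mm (origin on the table straight below edge, same axes)
- weight: brass 400 g calibration weight with a knob, 38 mm across, 58 mm high (origin: middle of its underside); leave it alone
- mouse: black computer mouse, 100 x 60 x 30 mm; leave it alone
- scissors: yellow-handled scissors lying flat, 180 mm long; leave them alone
- driver: screwdriver lying flat; leave it alone
Not all that is in view belongs to the job. There is more than one size of the marker; the job needs the largest.

How it is judged (in metres and radians):
On the way, in this order (a step that is already met when the one before it is completed fails the run):
1. the tube, let go, rests just tipped onto the pad, pressing on it with under 0.3 N (angle between tube_center's own z axis and vertical above 0.03 rad and contact force between tube and pad below 0.3 N and contact force between the fingers and tube below 0.02 N and linear speed of tube below 0.01 m/s), for 0.3 s.
2. the marker sits astride the tube above the edge, let go (x of marker_center in the frame of edge between -0.005 and 0.005 m and z of marker_center in the frame of edge between 0.029 and 0.0375 m and y of marker_center in the frame of tube_center between -0.005 and 0.005 m and angle between the x axis of marker_center and the x axis of tube_center, either way round below 0.2 rad and contact force between the fingers and marker below 0.02 N and linear speed of marker below 0.01 m/s), for 0.2 s.
At the end, for the whole second after the job is handed in: tube at rest, untouched, tipped nose-down (tilt over 0.03 rad), pressing on the pad with under 0.3 N; marker released, at rest, seated astride it (centre 29 to 37.5 mm above the edge), within 5 mm of the edge line and of the tube's middle line, turned under 0.2 rad from it (all of step 1 and all of step 2).
It fails at once if the tube is lifted more than 12 mm off the ledge (z of tube_center in the frame of edge above 0.0245 m).
It fails at once if the tube is pressed onto the stand with over 25 N (contact force between tube and stand above 25 N).
It fails at once if the marker is pressed onto the tube with over 20 N (contact force between marker and tube above 20 N).
It fails at once if another thing is pushed more than 25 mm (distance of any of weight, mouse, scissors, driver from where it was at the start of the episode above 0.025 m).
It also fails if it takes over 72 s, if anything falls off the work surface, if the arm or the gripper's body presses on something with over 40 N, if the wrist force passes 120 N, or if a joint passes its speed limit or range.

## Robot

A 6-joint arm with a two-finger parallel gripper is mounted at the origin on the work surface. World frame = base frame: x ahead of the robot, y to its left, z up, the work surface at z = 0. Lengths are in mm, angles in rad, forces in N, time in s.
With the tool pointing down it reaches from about 375 to 925 mm from the base axis. Payload 5.7 kg.
Tool frame: the origin (TCP) lies at the very end of the fingers, on their centre line; the grasp point (between the pads) lies 19 mm behind it; z points along the fingers, y is the line along which they close (so a half turn about z gives the same grasp; the last joint's range is limited). The gripper opens to 88 mm and grips with 3 to 60 N. Pads are 20 mm wide; open, the fingers measure 115 mm over their backs; the gripper's body (75 mm by 178 mm) begins 61 mm behind the grasp point.
Start: joints at [1.151, 0.359, 1.51, -0, 1.272, -0.115], TCP at [180.054, 572.314, 222.623] pointing down, gripper open.
Joint ranges: [-2.97, 2.97], [-1.01, 2.36], [0.21, 2.38], [-0.96, 4.11], [0.2, 2.71], [-2.98, 2.98]. Speed limits (rad/s): [2.39, 2.39, 3.14, 3.14, 3.14, 3.14].

## Interface

Orientations are given as a rotation vector (axis times angle).
In Python, from workcell import bot gives the robot as it stands. Calls block until the motion is done:
- bot.move_pose(position, orientation): joint-space move of the TCP to a pose.
- bot.servo_line(position, speed=150, attitude=None, threshold=None): straight line of the TCP; attitude=None keeps the orientation; speed is the mean speed in mm/s. With threshold (N) it stops when the force on the tool has changed by that much, and returns True; else False.
- bot.movej(angles): joint-space move.
- bot.gripper_to(opening, squeeze=None): finger opening in mm; squeeze is the grip in N (None keeps the last); returns when the fingers have stopped.
- bot.hold(seconds).
- bot.solve_ik(position, orientation): joint angles nearest the present ones, or None.
- bot.read_camera(name): name is "side" or "top" or "wrist"; returns (picture, depth): 384x512x3 uint8, red, green, blue; 384x512 float32, mm along the optical axis (not along the pixel's ray), 0 where there is no reading.
- bot.get_calibration(name): a dict with "intrinsics" (3x3 intrinsics, pixels), "rvec" (rotation vector, rad) and "tvec" (3), from world to camera coordinates, as OpenCV has them. Camera axes: x right, y down, z forward; pixel columns grow to the right and rows downward; lengths in mm; the calibration is good to about 2 mm. A picture is of the moment at which its call begins: read the wrist's pose just before it. get_calibration takes no time and is no camera call; for the wrist camera it gives the pose at the moment of the call.
A pose or a line that the arm cannot do raises bot.Unreachable and nothing moves.
- bot.job_done(): hands the job in; it is judged then, once.
Readings, each from a call of its own:
- bot.current_clock(): time.
- bot.current_joints(): joint angles.
- bot.current_joint_vel(): joint speeds.
- bot.current_tau(): joint torques, N m.
- bot.current_ee_pos(): TCP position.
- bot.current_orientation(): TCP orientation.
- bot.current_contact_force(): force on the tool from outside, world axes, zero at the start.
- bot.current_ft_torque(): the same for the moment, N m.
- bot.current_grip_width(): finger opening in mm.
- bot.current_finger_force(): force on a finger pad.
Only numpy, scipy, OpenCV 4.12 (cv2) and the standard library are available. Lean on these libraries where they do the work, as an engineer would, in place of code of your own. Each camera call takes 0.05 s, during which the arm holds its last target. There are 200 camera calls.

## Working session

There is one attempt and no reset: what is moved stays moved. The work goes in short steps, each a Python script; the robot and the scene stay as the last script left them, time stands still between calls to the robot, and variables do not carry over. Pictures are saved under pics/ and viewed, at most 10 in all, crops included, and the job is handed in when it is done.

```bash
mkdir -p pics; ls; cat > h.py <<'E'
import numpy as np, cv2
from workcell import bot
def cam(n):
    c=bot.get_calibration(n); p,d=bot.read_camera(n)
    return p,d,np.array(c["intrinsics"]),cv2.Rodrigues(np.array(c["rvec"],float))[0],np.array(c["tvec"],float).ravel()
def cloud(d,K,R,t):
    v,u=np.mgrid[:d.shape[0],:d.shape[1]]
    P=np.stack([(u-K[0,2])/K[0,0]*d,(v-K[1,2])/K[1,1]*d,d],-1)
    return (P-t)@R      # world = R^T (P-t)
def save(n,p): cv2.imwrite("pics/"+n+".png",cv2.cvtColor(p,cv2.COLOR_RGB2BGR))
E
python3 - <<'E'
from h import *
ims=[]
for n in ("top","side"):
    p,d,K,R,t=cam(n); np.savez(n,p=p,d=d,K=K,R=R,t=t); save(n,p)
    print(n,(-R.T@t).round(),K[0,0], R[2].round(2))
E
```

```text
pics
top [ 422.  -94. 1175.] 350.1270830197402 [ 0.1   0.01 -0.99]
side [ 432. -824.  671.] 351.2158671526332 [ 0.12  0.78 -0.62]
```

View pics/top.png

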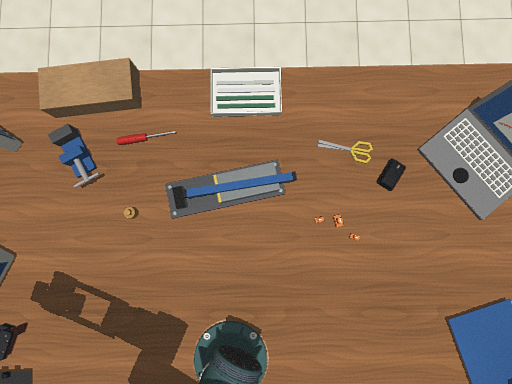

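View pics/side.png

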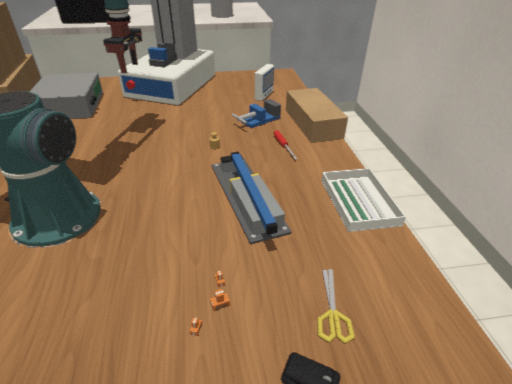

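Top view: the yellow edge is at about (217,190), and the blue tube runs from (180,193) to (295,177), with its x axis pointing left in the image. There are three orange marker candidates, at (319,219), (338,220) and (354,237). The one at (338,220) looks largest. I'll measure it, then take a close look.

```bash
cat >> h.py <<'E'
def hsv(p): return cv2.cvtColor(p,cv2.COLOR_RGB2HSV)
def masks(p):
    h=hsv(p); return dict(blue=cv2.inRange(h,(100,90,40),(125,255,255))>0, yellow=cv2.inRange(h,(20,110,100),(32,255,255))>0, orange=cv2.inRange(h,(5,170,120),(17,255,255))>0)
E
python3 - <<'E'
from h import *
for n in ("top","side"):
    z=np.load(n+".npz"); W=cloud(z['d'],z['K'],z['R'],z['t']); m=masks(z['p'])
    b=m['blue']&(W[...,2]>65)&(W[...,2]<110)&(abs(W[...,0]-550)<200)&(W[...,1]<250)&(W[...,1]>-350)
    b=b&(W[...,2]>78); P=W[b]; r=cv2.minAreaRect(P[:,:2].astype(np.float32)); print(n,'tube',r,np.median(P[:,2]),cv2.boxPoints(r).round())
    y=m['yellow']&(W[...,2]>45)&(W[...,2]<75)&(abs(W[...,0]-550)<200); print('yel',y.sum(),W[y].mean(0),cv2.minAreaRect(W[y][:,:2].astype(np.float32)))
    k,l,s,c=cv2.connectedComponentsWithStats((m['orange']&(W[...,2]<70)).astype(np.uint8))
    for i in range(1,k):
        if s[i,4]>8: Q=W[l==i]; print(c[i].round(),s[i,4],Q.mean(0).round(1),Q.min(0).round(),Q.max(0).round())
print(bot.current_orientation(), bot.current_clock())
c=bot.get_calibration("wrist"); R=cv2.Rodrigues(np.array(c["rvec"]))[0]; print(-R.T@np.array(c["tvec"]).ravel(),R)
E
```

```text
top tube ((552.239013671875, -37.66429138183594), (25.676877975463867, 337.986083984375), 8.348440170288086) 84.31608984170076 [[ 515.  128.]
 [ 564. -207.]
 [ 589. -203.]
 [ 540.  131.]]
yel 43 [541.97834362  33.69624719  58.85696956] ((542.171875, 33.85448455810547), (88.39493560791016, 6.9897284507751465), 10.922760009765625)
[338. 220.] 62 [ 435.3 -357.2   22.8] [ 417. -371.   -1.] [ 456. -345.   47.]
[318. 219.] 31 [ 439.9 -295.4   15.3] [ 431. -312.   -5.] [ 450. -283.   35.]
[353. 237.] 27 [ 381.7 -407.1   18.6] [ 370. -420.    5.] [ 390. -396.   35.]
side tube ((552.326416015625, -39.02876281738281), (26.48614501953125, 345.46038818359375), 8.235467910766602) 85.61320586410058 [[ 514.  130.]
 [ 564. -212.]
 [ 590. -208.]
 [ 541.  134.]]
yel 27 [540.35404819  33.83285034  60.91559625] ((543.8067016601562, 35.29234313964844), (88.28703308105469, 8.138469696044922), 11.397893905639648)
[219. 280.] 51 [ 440.5 -305.8   17. ] [ 433. -313.    1.] [ 451. -292.   35.]
[220. 300.] 164 [ 437.4 -364.7   23.4] [ 418. -374.   -1.] [ 457. -330.   47.]
[196. 327.] 79 [ 384.1 -415.6   15.3] [ 371. -427.   -0.] [ 394. -399.   35.]
[-4.76856446e-01 -3.10474733e+00  2.46441903e-03] 0.1
[107.73901644 594.6965002  383.66823224] [[ 2.99432317e-01  9.54117477e-01  3.58093996e-04]
 [ 9.16358349e-01 -2.87686805e-01  2.78430743e-01]
 [ 2.65758657e-01 -8.30430200e-02 -9.60456242e-01]]
```

```bash
cat >> h.py <<'E'
from scipy.spatial.transform import Rotation as Ro
def down(a):  # tool z down, tool x along world angle a
    x=np.array([np.cos(a),np.sin(a),0]); z=np.array([0,0,-1.]); return Ro.from_matrix(np.c_[x,np.cross(z,x),z]).as_rotvec()
E
python3 - <<'E'
from h import *
z=np.load("side.npz"); c=z['p'][240:350,160:320]; c=cv2.resize(c,None,fx=4,fy=4,interpolation=cv2.INTER_CUBIC); save("crop",c)
a=np.radians(98.3)
F=[]
for i in range(10): F.append(np.r_[bot.current_contact_force(),bot.current_ft_torque()]); bot.hold(0.02)
print(np.mean(F,0).round(3),np.std(F,0).round(4))
for s in(0,np.pi):
    for p in ([544,10,200],[581,-160,70],[435,-357,60]): 
        q=bot.solve_ik(p,down(a+s)); print(s,None if q is None else np.round(q,2))
E
```

```text
[-0.225  0.133  0.055 -0.004  0.004 -0.002] [0.394  0.3433 0.4528 0.035  0.0236 0.0384]
0 [-0.11  0.3   1.66 -0.    1.18 -0.25]
0 [-0.38  0.53  1.66 -0.    0.95 -0.53]
0 [-0.81  0.5   1.75 -0.    0.89 -0.95]
3.141592653589793 [-0.11  0.3   1.66 -0.    1.18  2.89]
3.141592653589793 [-0.38  0.53  1.66 -0.    0.95  2.61]
3.141592653589793 [-0.81  0.5   1.75 -0.    0.89  2.19]
```

View pics/crop.png

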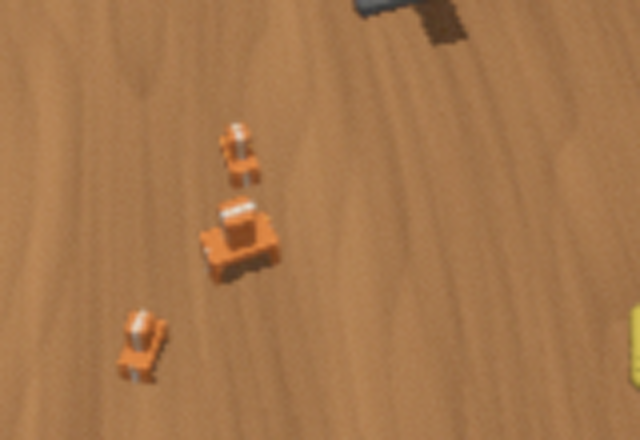

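The crop shows three markers, at (240,155), (240,240) and (143,345). The middle one, at side pixel (220,300), is clearly the largest, and its measured 44–47 mm height fits, so that's the one. Next is a wrist look at the edge.

```bash
python3 - <<'E'
from h import *
a=np.radians(98.3)
bot.move_pose([545,5,215],down(a)); bot.gripper_to(50,6)
p,d,K,R,t=cam("wrist"); np.savez("w1",p=p,d=d,K=K,R=R,t=t); save("w1",p)
W=cloud(d,K,R,t); m=masks(p)
y=m['yellow']&(W[...,2]>40)&(W[...,2]<75); r=cv2.minAreaRect(W[y][:,:2].astype(np.float32)); print('yel',r,cv2.boxPoints(r).round(1),np.median(W[y][:,2]))
b=m['blue']&(W[...,2]>78)&(W[...,2]<95); r=cv2.minAreaRect(W[b][:,:2].astype(np.float32)); print('tube',r,cv2.boxPoints(r).round(1),np.median(W[b][:,2]))
F=[];t0=bot.current_clock()
for i in range(100): F.append(bot.current_contact_force())
print(np.mean(F,0),np.std(F,0),bot.current_clock()-t0,bot.current_clock())
E
```

```text
yel ((544.6158447265625, 34.54490661621094), (90.3696517944336, 8.536447525024414), 11.494309425354004) [[499.5  29.7]
 [501.2  21.4]
 [589.7  39.4]
 [588.   47.7]] 59.48187687251232
tube ((553.8391723632812, -39.248382568359375), (25.30055809020996, 338.8542785644531), 8.32666015625) [[ 516.8  126.6]
 [ 565.9 -208.7]
 [ 590.9 -205.1]
 [ 541.8  130.2]] 84.57657682940773
[-0.32840081 -0.13045132  0.10078109] [4.99600361e-16 8.32667268e-17 5.55111512e-17] 0.0 3.4667
```

View pics/w1.png

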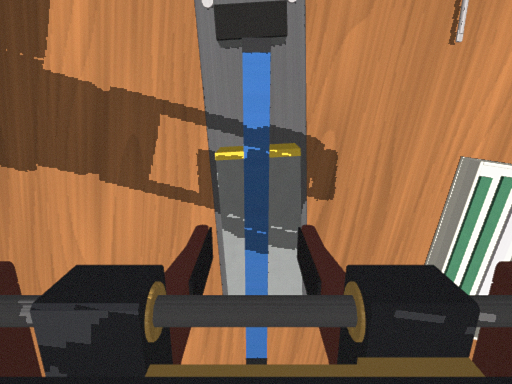

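The wrist view shows the yellow strip at (258,152) with the tube over it, and the pad at (250,20). The tube centre is about 78 mm short of the edge, which agrees with the brief. Next I'll grip the tail, slide 34 mm, and estimate the balance point from a 3 mm tail lift.

```bash
cat >> h.py <<'E'
A=np.radians(98.3); T=np.array([np.cos(A),np.sin(A),0])
C0=np.array([553.8,-39.2,0])
def grip_pt(s,z): return C0+(s-120)*T+[0,0,z]   # s: tube displacement so far
def favg(n=60):
    F=[]
    for _ in range(n): bot.hold(0.01); F.append(np.r_[bot.current_contact_force(),bot.current_ft_torque()])
    F=np.array(F); return F.mean(0).round(3),(F.std(0)/n**.5).round(3)
def tilt(s):
    out=[]
    for n in("top","side"):
        p,d,K,R,t=cam(n); W=cloud(d,K,R,t); Q=W[masks(p)['blue']]-C0-s*T
        u=Q@T; v=Q@np.array([T[1],-T[0],0]); z=Q[:,2]; k=(abs(u)<175)&(abs(v)<11)&(abs(z-84)<16)
        f=np.polyfit(u[k],z[k],1); out+=[round(-f[0],4),round(f[1],1),int(k.sum())]
    return out
E
python3 - <<'E'
from h import *
bot.move_pose(grip_pt(0,120),down(A)); bot.servo_line(grip_pt(0,67),120)
f0=favg(); print('base',f0)
bot.gripper_to(20,6); print(bot.current_grip_width(),bot.current_finger_force(),bot.current_contact_force().__repr__())
bot.servo_line(grip_pt(34,67),40); print('pos',bot.current_ee_pos(), favg(20))
bot.servo_line(grip_pt(34,71),10); u=favg(); print('up',u)
bot.servo_line(grip_pt(34,69),10); dn=favg(); print('dn',dn)
for f in(u,dn): print('dF',f[0]-f0[0])
bot.servo_line(grip_pt(34,67.3),10)
bot.gripper_to(34); print(tilt(34),bot.current_clock())
E
```

```text
base (array([-0.081, -0.083,  0.041, -0.064,  0.049, -0.002]), array([0.061, 0.068, 0.07 , 0.003, 0.003, 0.004]))
25.269346633285117 6.0006748884916306 array([-0.26420412, -0.00948394, -0.61457499])
pos [ 566.01989047 -123.69787356   66.93076793] (array([ 0.57 ,  1.483,  0.975,  0.157, -0.053,  0.   ]), array([0.111, 0.169, 0.122, 0.018, 0.008, 0.005]))
up (array([-0.88 ,  3.4  , -0.887,  0.499,  0.182,  0.059]), array([0.052, 0.06 , 0.07 , 0.004, 0.005, 0.004]))
dn (array([-0.748,  1.037, -0.482,  0.146,  0.183,  0.072]), array([0.068, 0.084, 0.067, 0.009, 0.004, 0.004]))
dF [-0.799  3.483 -0.928  0.563  0.133  0.061]
dF [-0.667  1.12  -0.523  0.21   0.134  0.074]
[np.float64(-0.0012), np.float64(84.4), 442, np.float64(0.0), np.float64(85.8), 310] 9.725
```

The lift forces, corrected for the horizontal load, put the balance point only about 10–17 mm short of the edge. I'll slide 7 mm, then take 2.5 mm steps, letting go and checking the tilt each time.

```bash
python3 - <<'E'
from h import *
s=34; st=[7]+[2.5]*8
for d in st:
    s0=s; s+=d
    bot.gripper_to(20,6); bot.servo_line(grip_pt(s,67),30); bot.gripper_to(34); bot.hold(0.3)
    r=tilt(s); print(s,[float(x) for x in r],bot.current_ee_pos()[1].round(1),round(bot.current_clock(),2))
    if r[0]>0.025 or r[3]>0.025: break
open('s','w').write(str(s))
E
```

```text
41 [0.0007, 84.2, 438.0, -0.0002, 85.9, 296.0] -117.4 11.21
43.5 [-0.0015, 84.2, 439.0, 0.0006, 85.8, 298.0] -114.9 12.56
46.0 [0.0014, 84.3, 433.0, 0.0014, 85.8, 294.0] -112.4 13.91
48.5 [0.0034, 84.2, 432.0, 0.004, 86.0, 295.0] -110.0 15.26
51.0 [0.0568, 85.7, 421.0, 0.0563, 87.0, 272.0] -107.5 16.61
```

The tube tipped at s = 51 mm. A trace of tilt already showed at 48.5, so it is about 2.5 mm past the tipping point. I'll release, back off and look at the marker.

```bash
python3 - <<'E'
from h import *
bot.gripper_to(50); bot.servo_line(grip_pt(51,160),150)
print([float(x) for x in tilt(51)])
bot.move_pose([437,-362,190],down(A)); 
p,d,K,R,t=cam("wrist"); np.savez("w2",p=p,d=d,K=K,R=R,t=t); save("w2",p)
W=cloud(d,K,R,t); o=masks(p)['orange']
k,l,s,c=cv2.connectedComponentsWithStats(o.astype(np.uint8))
for i in range(1,k):
    if s[i,4]>60:
        Q=W[l==i]; print(c[i].round(),s[i,4],Q.min(0).round(),Q.max(0).round())
        for lo,hi in((38,50),(14,26)):
            q=Q[(Q[:,2]>lo)&(Q[:,2]<hi)]
            if len(q)>5: print(lo,len(q),cv2.minAreaRect(q[:,:2].astype(np.float32)))
print(bot.current_clock())
E
```

```text
[0.0536, 85.5, 415.0, 0.0562, 87.1, 380.0]
[266. 120.] 349 [ 427. -313.   -2.] [ 451. -282.  351.]
14 170 ((441.6529235839844, -296.6568603515625), (15.48035717010498, 26.58016014099121), 8.5811767578125)
[254. 176.] 544 [ 417. -373.   12.] [ 457. -286.  351.]
38 158 ((436.818115234375, -358.31805419921875), (15.323212623596191, 15.456598281860352), 14.50770092010498)
14 378 ((436.8716125488281, -358.3092041015625), (37.104957580566406, 21.8493709564209), 14.016166687011719)
[203. 210.] 238 [ 369. -432.   -2.] [ 427. -286.  351.]
14 92 ((382.73211669921875, -410.0692443847656), (27.827669143676758, 15.488587379455566), 69.13627624511719)
19.1
```

View pics/w2.png

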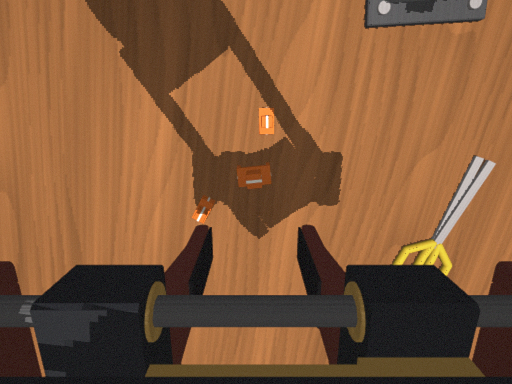

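The wrist view shows the large marker at (254,176). It measures 37×22 mm with a 15 mm block, which matches the description, and its centre is at (436.8, −358.3) with its x axis at 104°. The small ones are at (266,120) and (203,210). I'll grasp the large one, carry it, and re-measure the tube and edge from a hover.

```bash
python3 - <<'E'
from h import *
m=np.radians(104.1); c=np.array([436.8,-358.3,0])
bot.gripper_to(40); bot.move_pose(c+[0,0,90],down(m)); bot.servo_line(c+[0,0,24],100)
bot.gripper_to(8,8); print(bot.current_grip_width(),bot.current_finger_force())
bot.servo_line(c+[0,0,180],200)
bot.move_pose([543,38,190],down(A))
p,d,K,R,t=cam("wrist"); np.savez("w3",p=p,d=d,K=K,R=R,t=t); save("w3",p)
W=cloud(d,K,R,t); k=masks(p)
y=k['yellow']&(W[...,2]>45)&(W[...,2]<70)&(abs(W[...,0]-543)<60); Q=W[y]; r=cv2.minAreaRect(Q[:,:2].astype(np.float32)); print('yel',len(Q),r,cv2.boxPoints(r).round(1),np.median(Q[:,2]))
b=k['blue']&(W[...,2]>60)&(W[...,2]<105)&(abs(W[...,0]-543)<70)
u=(W-[543,38,0])@T; v=(W-[543,38,0])@np.array([T[1],-T[0],0])
for lo in range(-120,160,20):
    q=b&(u>lo)&(u<lo+20)
    if q.sum()>20: print(lo+10,q.sum(),'v',np.percentile(v[q],[2,98]).round(1),'z',np.median(W[q][:,2]).round(1))
o=k['orange']; Q=W[o]; Q=Q[Q[:,2]>150]; 
if len(Q)>10: print('mk',len(Q),Q.min(0),Q.max(0))
print(bot.current_ee_pos(),bot.current_grip_width(),[float(x) for x in tilt(51)],bot.current_clock())
E
```

```text
15.84976246926244 8.000346422195435
yel 679 ((544.509521484375, 34.576255798339844), (89.9876480102539, 8.742578506469727), 11.454858779907227) [[499.5  29.9]
 [501.3  21.4]
 [589.5  39.2]
 [587.7  47.8]] 59.38801284493102
-110 102 v [-10.7  13.3] z 90.1
-90 454 v [-10.6  13.2] z 89.3
-30 158 v [-10.9  12.6] z 85.7
-10 553 v [-10.8  12.5] z 85.0
10 555 v [-10.7  12.3] z 84.0
30 629 v [-11.3  12.9] z 82.9
50 640 v [-11.2  12.8] z 81.7
70 659 v [-11.   13.4] z 80.7
90 723 v [-10.7  13.2] z 79.6
110 752 v [-11.4  13. ] z 78.5
130 800 v [-11.2  12.8] z 77.4
150 32 v [-10.6  12.2] z 76.5
mk 1507 [523.8747432   28.68838414 164.5467721 ] [561.06708766 112.45702053 351.49627728]
[543.15813362  36.95404216 189.85086014] 16.117169129569636 [0.0555, 85.7, 535.0, 0.0557, 87.2, 477.0] 23.8917
```

View pics/w3.png

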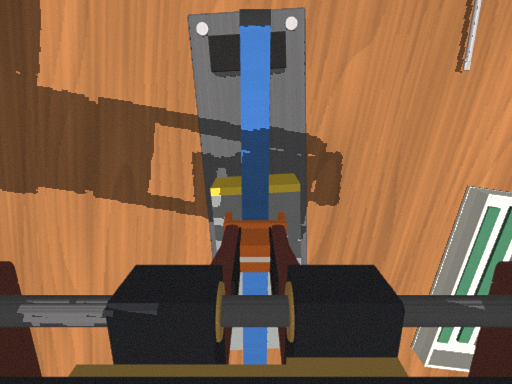

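The hover view shows the marker held upright at (255,240), with its white line at (257,260). The tube is tipped, and the yellow edge is at (258,186). I'll check the marker's offset in the grip from the saved picture, then place it.

```bash
python3 - <<'E'
from h import *
z=np.load("w3.npz"); W=cloud(z['d'],z['K'],z['R'],z['t']); k=masks(z['p']); tcp=np.array([543.16,36.95,0])
N=np.array([T[1],-T[0],0])
o=k['orange']&(abs(W[...,1]-38)<40)&(abs(W[...,0]-543)<40)
for lo,hi in((160,180),(180,192),(192,205),(205,216)):
    Q=W[o&(W[...,2]>lo)&(W[...,2]<hi)]-tcp
    if len(Q): print(lo,len(Q),'u',np.percentile(Q@T,[1,50,99]).round(1),'v',np.percentile(Q@N,[1,50,99]).round(1),np.median(Q[:,2]).round(1))
h=hsv(z['p']); wh=(h[...,1]<60)&(h[...,2]>110)&(W[...,2]>180)&(W[...,2]<220)&(abs(W[...,1]-38)<30)&(abs(W[...,0]-543)<25)
Q=W[wh]-tcp; print('white',len(Q),(Q@T).mean() if len(Q) else 0, Q[:,2].mean())
y=k['yellow']&(W[...,2]>45)&(W[...,2]<70)&(abs(W[...,0]-543)<60); e=np.array([543.6,38.8,0]); a=np.radians(101.4); X=np.array([np.cos(a),np.sin(a),0])
Q=W[y]-e; u=Q@X; print('edge',np.percentile(u,[1,50,90,99]).round(1)); 
print(np.histogram(u,bins=np.arange(-11,4)), [np.median(Q[(u>b)&(u<b+1),2]).round(1) for b in range(-9,1)])
print(bot.current_ee_pos(),bot.current_grip_width())
E
```

```text
160 99 u [10.2 10.8 11.3] v [-17.8  15.7  19.4] 172.5
180 492 u [ 7.1  9.8 11.1] v [-17.4   1.   18.9] 184.8
192 270 u [7.1 7.7 8.4] v [-6.9  0.4  8.2] 199.0
205 643 u [-7.   3.4  8.1] v [-7.   0.9  8.3] 208.8
white 151 -0.02049763475225945 209.20630476039537
edge [-8.4 -2.7 -0.3 -0.1]
(array([  0,   0,  34,  57,  59,  60,  54,  53,  59,  59, 239,   5,   0,
         0]), array([-11, -10,  -9,  -8,  -7,  -6,  -5,  -4,  -3,  -2,  -1,   0,   1,
         2,   3])) [np.float64(59.6), np.float64(59.8), np.float64(59.7), np.float64(59.6), np.float64(59.5), np.float64(59.7), np.float64(59.8), np.float64(59.7), np.float64(54.2), np.float64(52.7)]
[543.13725833  36.92861811 189.92617652] 15.75570219194385
```

```bash
python3 - <<'E'
from h import *
P=np.array([543.3,37.9,0])
bot.servo_line(P+[0,0,125],120,down(A)); bot.hold(.2); e=np.array(bot.current_ee_pos()); print(e)
P[:2]+=P[:2]-e[:2]; bot.servo_line(P+[0,0,104],60); bot.hold(.2); print(bot.current_ee_pos())
hit=bot.servo_line(P+[0,0,95.5],12,threshold=2.5); print(hit,bot.current_ee_pos(),bot.current_contact_force(),[float(x) for x in tilt(51)])
E
```

```text
[544.02603171  37.86502654 125.88773807]
[542.81044043  37.93494463 104.20093088]
True [542.51755132  37.63486623  95.61500536] [ 0.2965426  -0.75175233  2.76437595] [0.0405, 85.3, 542.0, 0.0417, 86.7, 365.0]
```

The marker touched down, and its rear edge rocked the tube slightly (tilt 0.041). I'll ease up 1 mm so the tube settles, then release and check.

```bash
python3 - <<'E'
from h import *
e=np.array([543.0,37.9,96.6]); bot.servo_line(e,10); bot.hold(.3); print([float(x) for x in tilt(51)])
bot.gripper_to(30); bot.hold(.2); bot.servo_line(e+[0,0,90],120); bot.hold(.3)
print([float(x) for x in tilt(51)])
p,d,K,R,t=cam("wrist"); save("w4",p); W=cloud(d,K,R,t); o=masks(p)['orange']
c=np.array([543.9,38.5,0]); N=np.array([T[1],-T[0],0])
o&=(abs(W[...,1]-38)<40)&(abs(W[...,0]-543)<40)&(W[...,2]>60)&(W[...,2]<130)
for lo,hi in((110,122),(82,96)):
    Q=W[o&(W[...,2]>lo)&(W[...,2]<hi)]-c
    if len(Q): print(lo,len(Q),'u',np.percentile(Q@T,[1,50,99]).round(1),'v',np.percentile(Q@N,[1,50,99]).round(1),np.median(Q[:,2]).round(1),cv2.minAreaRect(Q[:,:2].astype(np.float32)))
print(bot.current_clock())
E
```

```text
[0.0553, 85.7, 537.0, 0.0566, 87.3, 365.0]
[0.0554, 85.6, 531.0, 0.0561, 87.2, 409.0]
110 273 u [-5.9  4.3  9. ] v [-8.2 -0.   7.4] 114.4 ((-0.6365594863891602, 1.4620270729064941), (15.69668197631836, 15.206700325012207), 8.004539489746094)
82 641 u [-10.2   3.7  10.6] v [-18.7  -0.   18.1] 90.4 ((-0.2524433135986328, 0.2537879943847656), (37.85778045654297, 21.302385330200195), 8.11452865600586)
28.9833
```

View pics/w4.png

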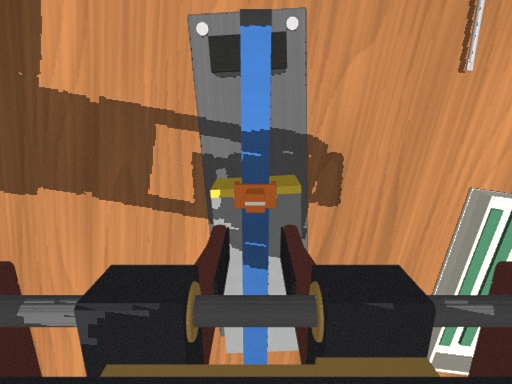

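The marker sits astride the tube at (256,196), within about 1 mm of the edge line and the tube's middle. Its top is at 114 mm, so it is seated, and the tube is still tipped at 0.056 rad. Handing in.

```bash
python3 -c "
from workcell import bot
print(bot.job_done())"
```

```text
the job is handed in; nothing more can be done
None
```

I handed the job in at about 29 s on the robot's clock: the tube rests tipped on the pad (0.056 rad) an estimated 2.5 mm past its tipping point, with the largest marker seated astride it within about 1 mm of the yellow edge; no verdict came back.

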